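# Let the photometer lid down on a finger

### The arm

A 6-joint arm with a two-finger parallel gripper is mounted at the origin on the work surface. World frame = base frame: x ahead of the robot, y to its left, z up, the work surface at z = 0. Lengths are in m, angles in rad, forces in N, time in s.
With the tool pointing down it reaches from about 0.25 to 0.8 m from the base axis. Payload 8.5 kg.
Tool frame: the origin (TCP) lies between the finger pads; the fingertips stand 8 mm ahead of it and the grasp point (between the pads) lies 11 mm behind it; z points along the fingers, x is the direction in which the jaws open and shut, and the axes are right-handed (so a half turn about z gives the same grasp; the last joint's range is limited). The gripper opens to 85 mm and grips with 20 to 120 N. Pads are 22 mm wide; open, the fingers measure 114 mm over their backs; the gripper's body (76 mm by 85 mm) begins 54 mm behind the grasp point. The pads swing forward as they close: fully open they stand 13 mm farther back than shut.
Start: joints at [1.333, 0.238, -0.013, 1.319, 0, 1.571], TCP at [0.124, 0.51, 0.239] pointing down, gripper open.
Joint ranges: [-2.66, 2.66], [-1.03, 1.9], [-1.14, 1.46], [-1.82, 2.27], [-1.45, 1.34], [-3.14, 3.14]. Speed limits (rad/s): [2.22, 2.22, 2.79, 3.14, 3.14, 3.14].

### API

Orientations are given as a 3x3 rotation matrix whose columns are the frame's x, y, z axes.
In Python, from cell import manip gives the robot as it stands.
- The arm moves only by the tool jog_arm, never from a script. Its argument "rows" is a list of rows, each a list of 7 numbers: the closure, from 0 (fully open) to 1 (shut), then the shift along the tool's x, y, z in m, then the turn, a rotation vector about the tool's x, y, z in rad. A call has 1 to 10 rows; each row shifts and turns the commanded pose from where the row before left it, along the tool's axes as they then stand; what a row does not reach is not made up. A row lasts 1/10 s, in which the tool goes at most 50 mm and 8.59 degrees, less where a joint would pass 70% of its speed; a pose out of reach is approached as far as the arm can. A call with a gripper value outside its range is refused whole. The fingers move at their own pace and stop on an object; the grip force is fixed at half the most. Time passes only in rows, so rows that do not move let the fingers close. It gives the time, the measured TCP pose, the force and the opening at its end, in the units of the state.
- manip.get_state(): the state, without advancing time (a new reading comes with each control period).
- manip.read_camera(name): name is "scene" or "top"; returns a dict with "color" (400x640x3 uint8, red, green, blue), "fx", "fy", "cx", "cy" (pixels), "view" (4x4, takes a point from world to camera coordinates). Camera axes: x right, y down, z forward; pixel columns grow to the right and rows downward; lengths in m; the calibration is good to about 2 mm. A picture is of the moment at which its call begins. There is no depth.
- manip.job_done(): hands the job in, once; it reports no verdict.
The state is a dict: "time": time; "joint_positions": joint angles; "qvel": joint speeds; "joint_torque": joint torques, N m; "eef_pos": TCP position; "ee_rot": TCP orientation; "force": force on the tool from outside, world axes, zero at the start; "moment": the same for the moment, N m; "gripper_width": opening from 0.0 (shut) to 1.0 (fully open).
Only numpy, scipy, OpenCV 4.12 (cv2) and the standard library are available. Lean on these libraries where they do the work, as an engineer would, in place of code of your own. Each camera call takes 0.05 s, during which the arm holds its last target.

### The job

The photometer's hinged lid stands open on its catch. Press the release key in the notch at the front of the chamber so that the lid falls, catch the falling lid on the back of a finger, and lower it gently until it is fully shut, without letting it slam or drop the last bit. Leave the glassware and bottles around it where they are.

Things in the scene. Friction and masses are not known exactly. Their poses are not given: they have to be found in the camera images.
- photometer: White bench photometer, fixed, 200 mm wide. Origin on the bench under the middle of the chamber's front wall; x to its back, y to its left, z up. Chamber x 0 to 160, deck 170 mm high. Finger notch in its front edge: x 0 to 45, y -40 to 40, floor 143 mm high, open to the front and above. Low front panel: x -110 to 0, 77 mm high. Its hinge axis, along y: x 135, 172 mm high.
- key (a joint): Release key: flat grey bar 22 mm (x) by 56 mm (y) in the notch, 0 = up, grows as it is pressed straight down, 0.007 m = fully down. Sprung: about 1.5 N to start, 5 N at the bottom. Pressed 2 to 5 mm, it frees the lid; let go, it springs back up.
- key_top (a point): Centre of the top face of the release key; at rest x 16 mm, y 0, 158 mm high in the photometer's frame. It moves with the key.
- lid (a joint): Grey lid, flat plate 163 mm from hinge to front lip, 200 wide, 6 thick, about 260 g. 0 = shut, grows as it opens (rad). Held at about 1.25 by its catch; do not open it further. Freed, it falls by its weight on a damped hinge and slams within 1.3 to 1.8 s at about 1.5 rad/s. About 1.3 N carries it at the lip.
- lid_lip (a point): Middle of the lower edge of the lid's front lip; moves with the lid. Shut: photometer x -28 mm, 172 mm high, jutting 28 mm past the chamber's front wall with 95 mm of free space below, so that a finger slanting in from the front can stay under the lip until the lid is shut, then go down and out.
- wash_bottle: White bottle, 68 mm across, 170 mm high, origin under its centre; stands beside the photometer. Leave alone.
- tube_rack: Clear rack of glass tubes, 110 by 60 mm, 67 mm high, origin under its centre; beside the photometer. Leave alone.
- vial: Small amber vial with a white cap, 28 mm across, 55 mm high, origin under its centre. Leave alone.
- beaker: Empty glass beaker, 70 mm across, 90 mm high, origin under its centre. Leave alone.

How it is judged:
On the way, in this order (a step that is already met when the one before it is completed fails the run):
1. the release key is pressed while the lid stands open (value of joint key above 0.0025 m and value of joint lid above 0.9 rad).
2. the falling lid is caught on a finger, still clear of shut, and no longer falls freely (contact force between the fingers and lid above 0.3 N and value of joint lid between 0.04 and 1.1 rad and velocity of joint lid above -0.6 rad/s), for 0.15 s.
3. the lid is shut (value of joint lid below 0.02 rad), for 0.2 s.
At the end, for the whole second after the job is handed in: The lid is fully shut (within 0.02 rad, 3 mm at the lip), the release key is up again, and the hand is clear (value of joint lid below 0.02 rad and value of joint key below 0.002 m); the robot touches nothing.
It fails at once if the lid slams: it moves faster than 1.0 rad/s (0.16 m/s at the lip) towards shut within the last 0.08 rad (13 mm at the lip) (value of joint lid below 0.08 rad and velocity of joint lid below -1 rad/s).
It fails at once if the lid is lifted further open than it stood (value of joint lid above 1.36 rad).
It fails at once if a bystander is moved by more than 15 mm or tipped (distance of any of wash_bottle, tube_rack, vial, beaker from where it was at the start of the episode above 0.015 m or angle between any of wash_bottle, tube_rack, vial, beaker's own z axis and vertical above 0.3 rad).
It also fails if it takes over 40 s, if anything falls off the work surface, if the arm or the gripper's body presses on something with over 40 N, if the wrist force passes 120 N, or if a joint passes its speed limit or range.

## Working session

There is one attempt and no reset: what is moved stays moved. The work goes in short steps, Python scripts to look and compute and a tool call to move; the robot and the scene stay as the last step left them, time stands still between calls to the robot, and variables do not carry over. Pictures are saved under pics/ and viewed, and the job is handed in when it is done.

Besides the shell and the picture viewer there is one more tool, called after "Emit:" as a command line: name --pt "numbers of a row" for each row, then --argument value for the rest. jog_arm: Moves the arm, as the interface text tells. Its arguments: {"type":"object","properties":{"rows":{"type":"array"}},"required":["rows"]}

```bash
ls; mkdir -p pics
python3 - <<'E'
from cell import manip
import cv2,numpy as np
s=manip.get_state(); print(s)
for n in("scene","top"):
    c=manip.read_camera(n); cv2.imwrite(f"pics/{n}0.png",c["color"][:,:,::-1]); print(n,c["fx"],c["fy"],c["cx"],c["cy"],c["view"])
E
```

```text
pics
{'time': 0.0, 'joint_positions': array([ 1.33297700e+00,  2.38751098e-01, -1.42459296e-02,  1.31922602e+00,
        2.75526229e-05,  1.57082408e+00]), 'qvel': array([-1.77964643e-03, -1.66485391e-04,  7.90736053e-04,  2.07836349e-04,
       -1.40898363e-04,  6.83923409e-05]), 'joint_torque': array([ 3.63825238e-04, -5.38775826e+01,  3.46439123e+01,  1.84299838e-02,
        5.00442866e-05, -2.26134563e-05]), 'eef_pos': array([0.12357628, 0.50982407, 0.23869645]), 'ee_rot': array([[ 2.35610628e-01,  9.71847468e-01, -3.62888594e-04],
       [ 9.71846488e-01, -2.35610906e-01, -1.38006935e-03],
       [-1.42671741e-03, -2.75129993e-05, -9.99998982e-01]]), 'force': array([ 0.07860009, -0.34925385,  0.56093134]), 'moment': array([-0.00795161, -0.03781141,  0.0198019 ]), 'gripper_width': 0.9964492549610617}
scene 461.18618694668305 461.18618694668305 320.03363522622107 195.45087423905926 [[-0.94109258 -0.33789108  0.01320498  0.60347077]
 [-0.30071592  0.81841642 -0.48965753  0.23171441]
 [ 0.15464374 -0.46478402 -0.87181485  0.92223167]
 [ 0.          0.          0.          1.        ]]
top 447.81473467738533 447.81473467738533 321.5253916743402 207.59643742840225 [[ 0.01537146 -0.99982594  0.01057417 -0.00846991]
 [-0.99458624 -0.01637617 -0.10261597  0.6466807 ]
 [ 0.10277127 -0.00893956 -0.99466484  0.92249422]
 [ 0.          0.          0.          1.        ]]
```

View pics/scene0.png

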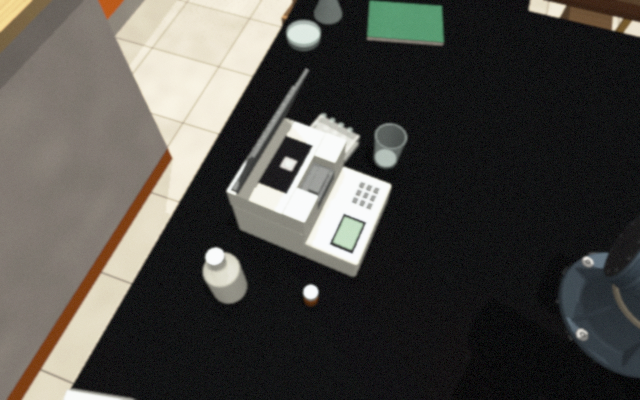

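View pics/top0.png

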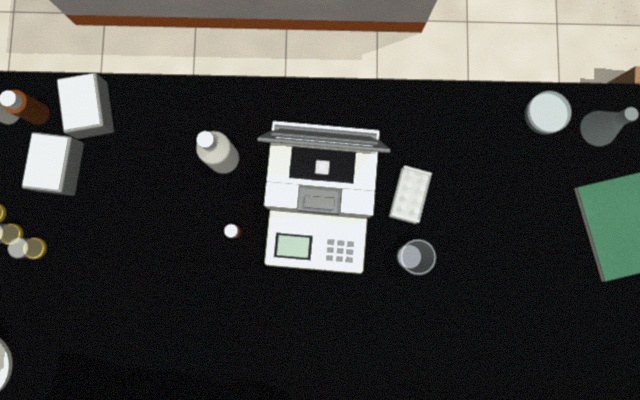

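Scene: the photometer faces the robot (top px ~265–377, 120–272). Its key is at about (319,203), and the lid stands open at row ~143. The bottle (218,150), vial (232,231), rack (411,195) and beaker (417,257) are on its sides. I'll zoom in for accurate corners.

```bash
cat > h.py <<'E'
from cell import manip
import cv2,numpy as np
def ray(c,u,v,z):
    V=c["view"];R=V[:3,:3];t=V[:3,3];o=-R.T@t
    d=R.T@np.array([(u-c["cx"])/c["fx"],(v-c["cy"])/c["fy"],1]);return o+d*(z-o[2])/d[2]
def proj(c,p):
    q=c["view"][:3,:3]@np.asarray(p)+c["view"][:3,3];return np.array([c["cx"]+c["fx"]*q[0]/q[2],c["cy"]+c["fy"]*q[1]/q[2]])
E
python3 - <<'E'
from h import *
c=manip.read_camera("top");s=manip.read_camera("scene")
a=cv2.resize(c["color"][115:285,250:390,::-1],None,fx=3.5,fy=3.5,interpolation=cv2.INTER_CUBIC);cv2.imwrite("pics/tz.png",a)
b=cv2.resize(s["color"][60:290,210:410,::-1],None,fx=2.6,fy=2.6,interpolation=cv2.INTER_CUBIC);cv2.imwrite("pics/sz.png",b)
E
```

```text
(no output)
```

View pics/tz.png

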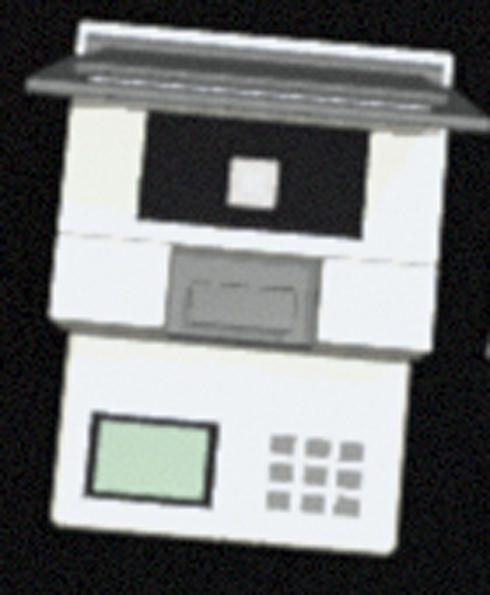

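View pics/sz.png

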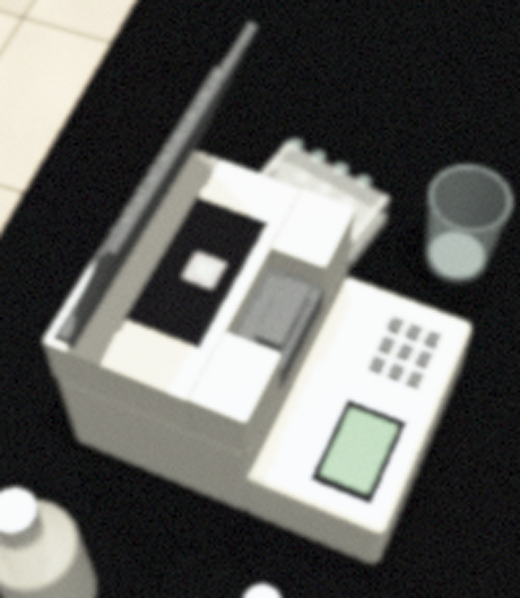

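Run:
```python
from h import *
c=manip.read_camera("top");s=manip.read_camera("scene")
T=lambda x,y:((x+.5)/3.5-.5+250,(y+.5)/3.5-.5+115)
S=lambda x,y:((x+.5)/2.6-.5+210,(y+.5)/2.6-.5+60)
for n,cam,f,p,z in [("deckFL",c,T,(50,319),.17),("deckFR",c,T,(433,354),.17),("panFL",c,T,(51,524),.077),("panFR",c,T,(395,553),.077),("deckBL",c,T,(79,23),.17),("keyFL",c,T,(188,324),.158),("keyFR",c,T,(295,334),.158),("keyBR",c,T,(298,291),.158),("keyBL",c,T,(192,282),.158),
 ("sdeckFL",s,S,(246,422),.17),("sdeckFR",s,S,(354,205),.17),("spanFL",s,S,(380,530),.077),("spanFR",s,S,(471,325),.077),("notFL",c,T,(166,333),.17),("notFR",c,T,(316,346),.17)]:
    print(n,ray(cam,*f(*p),z).round(4))
for n,cam,uv,z in [("bottle cap",c,(206,139),.17),("vial",c,(232,231),.055),("rack",c,(411,195),.067),("beaker",c,(419,257),.09)]: print(n,ray(cam,*uv,z).round(3))
```

```text
deckFL [0.6342 0.1083 0.17  ]
deckFR [ 0.6191 -0.0918  0.17  ]
panFL [0.5258 0.1155 0.077 ]
panFR [ 0.5123 -0.0821  0.077 ]
deckBL [0.7928 0.0974 0.17  ]
keyFL [0.634  0.0366 0.158 ]
keyFR [ 0.6296 -0.0201  0.158 ]
keyBR [ 0.6526 -0.0214  0.158 ]
keyBL [0.6565 0.0349 0.158 ]
sdeckFL [0.6341 0.1094 0.17  ]
sdeckFR [ 0.6219 -0.0905  0.17  ]
spanFL [0.5278 0.1161 0.077 ]
spanFR [ 0.5116 -0.0767  0.077 ]
notFL [0.6279 0.0476 0.17  ]
notFR [ 0.6223 -0.0307  0.17  ]
bottle cap [0.757 0.219 0.17 ]
vial [0.593 0.187 0.055]
rack [ 0.673 -0.183  0.067]
beaker [ 0.545 -0.193  0.09 ]
```

```bash
cat >> h.py <<'E'
from scipy.spatial.transform import Rotation as Ro
PSI=-0.071; O=np.array([0.627,0.0085,0]); RP=Ro.from_euler('z',PSI).as_matrix()
def p2w(p): return O+RP@(np.asarray(p)/1000.)
def w2p(p): return RP.T@(np.asarray(p)-O)*1000
def tool(th): # slant th below horizontal, jaws in the vertical plane
    z=[np.cos(th),0,-np.sin(th)];x=[np.sin(th),0,np.cos(th)];y=np.cross(z,x)
    return RP@np.array([x,y,z]).T
def plan(pos,R,n,clo=1,start=None):
    if start is None:
        s=manip.get_state();p=s["eef_pos"];Q=s["ee_rot"]
    else:p,Q=start
    rows=[]
    for k in range(n):
        m=n-k
        d=Q.T@(pos-p)/m; w=Ro.from_matrix(Q.T@R).as_rotvec()/m
        d=d.round(3);w=w.round(2 if m>1 else 3);rows.append([clo,*d.tolist(),*w.tolist()])
        p=p+Q@d;Q=Q@Ro.from_rotvec(w).as_matrix()
    for r in rows:print(r)
    print("end",p.round(4));return p,Q
E
python3 - <<'E'
from h import *
plan(np.array([.46,.02,.36]),tool(np.pi/2),15)
E
```

```text
[1, -0.026, 0.029, -0.008, 0.0, 0.0, 0.09]
[1, -0.024, 0.032, -0.008, 0.0, 0.0, 0.09]
[1, -0.021, 0.034, -0.008, 0.0, 0.0, 0.09]
[1, -0.018, 0.035, -0.008, 0.0, 0.0, 0.09]
[1, -0.014, 0.037, -0.008, 0.0, 0.0, 0.09]
[1, -0.011, 0.038, -0.008, 0.0, 0.0, 0.1]
[1, -0.007, 0.039, -0.008, 0.0, 0.0, 0.09]
[1, -0.004, 0.04, -0.008, 0.0, 0.0, 0.1]
[1, 0.0, 0.04, -0.008, 0.0, 0.0, 0.09]
[1, 0.004, 0.039, -0.008, 0.0, 0.0, 0.1]
[1, 0.008, 0.039, -0.008, 0.0, 0.0, 0.09]
[1, 0.011, 0.038, -0.008, 0.0, 0.0, 0.1]
[1, 0.015, 0.037, -0.008, 0.0, 0.0, 0.09]
[1, 0.019, 0.035, -0.008, 0.0, 0.0, 0.1]
[1, 0.021, 0.033, -0.009, 0.001, 0.0, 0.094]
end [0.4596 0.0195 0.3603]
```

Emit:
jog_arm --pt "1 -0.026 0.029 -0.008 0 0 0.09" --pt "1 -0.024 0.032 -0.008 0 0 0.09" --pt "1 -0.021 0.034 -0.008 0 0 0.09" --pt "1 -0.018 0.035 -0.008 0 0 0.09" --pt "1 -0.014 0.037 -0.008 0 0 0.09" --pt "1 -0.011 0.038 -0.008 0 0 0.1" --pt "1 -0.007 0.039 -0.008 0 0 0.09" --pt "1 -0.004 0.04 -0.008 0 0 0.1" --pt "1 0 0.04 -0.008 0 0 0.09" --pt "1 0.004 0.039 -0.008 0 0 0.1"

```text
time: 1.3
eef_pos: [0.3479, 0.1814, 0.3198]
ee_rot: [[0.921, 0.389, 0.0], [0.389, -0.921, 0.0], [0.0, 0.0, -1.0]]
force: [0.7, 0.5, -0.1]
gripper_width: 0.003
```

Emit:
jog_arm --pt "1 0.008 0.039 -0.008 0 0 0.09" --pt "1 0.011 0.038 -0.008 0 0 0.1" --pt "1 0.015 0.037 -0.008 0 0 0.09" --pt "1 0.019 0.035 -0.008 0 0 0.1" --pt "1 0.021 0.033 -0.009 0 0 0.094" --pt "1 0 0 0 0 0 0"

```text
time: 1.9
eef_pos: [0.462, 0.0164, 0.3606]
ee_rot: [[0.997, -0.078, 0.001], [-0.078, -0.997, -0.001], [0.001, 0.001, -1.0]]
force: [0.0, -0.1, -0.2]
gripper_width: 0.001
```

Run:
```python
from h import *
plan(p2w([18,0,204]),tool(np.pi/4),8)
```

```text
[1, 0.023, -0.001, 0.02, 0.0, 0.1, -0.0]
[1, 0.021, -0.001, 0.022, 0.0, 0.1, -0.0]
[1, 0.018, -0.001, 0.024, 0.0, 0.1, -0.0]
[1, 0.016, -0.0, 0.025, 0.0, 0.1, -0.0]
[1, 0.014, -0.001, 0.027, 0.0, 0.1, -0.0]
[1, 0.011, -0.0, 0.028, 0.0, 0.09, -0.0]
[1, 0.008, -0.001, 0.029, 0.0, 0.1, -0.0]
[1, 0.005, -0.0, 0.029, 0.005, 0.094, -0.005]
end [0.6448 0.007  0.2044]
```

Emit:
jog_arm --pt "1 0.023 -0.001 0.02 0 0.1 0" --pt "1 0.021 -0.001 0.022 0 0.1 0" --pt "1 0.018 -0.001 0.024 0 0.1 0" --pt "1 0.016 0 0.025 0 0.1 0" --pt "1 0.014 -0.001 0.027 0 0.1 0" --pt "1 0.011 0 0.028 0 0.09 0" --pt "1 0.008 -0.001 0.029 0 0.1 0" --pt "1 0.005 0 0.029 0.005 0.094 -0.005" --pt "1 0 0 0 0 0 0"

```text
time: 2.8
eef_pos: [0.6375, 0.0121, 0.2008]
ee_rot: [[0.718, -0.063, 0.693], [-0.045, -0.998, -0.044], [0.695, 0.0, -0.719]]
force: [0.0, -0.6, -0.8]
gripper_width: -0.002
```

Run:
```python
from h import *
st=manip.get_state();print(w2p(st["eef_pos"]),st["ee_rot"].round(3),st["joint_positions"].round(2),st["force"])
c=manip.read_camera("top");s=manip.read_camera("scene")
a=cv2.resize(c["color"][115:285,250:390,::-1],None,fx=2.8,fy=2.8,interpolation=cv2.INTER_CUBIC)
b=cv2.resize(s["color"][60:230,230:370,::-1],None,fx=2.8,fy=2.8,interpolation=cv2.INTER_CUBIC)
cv2.imwrite("pics/b1.png",np.hstack([a,b]))
```

```text
[ 10.25195259   4.31900302 200.848607  ] [[ 0.718 -0.063  0.693]
 [-0.045 -0.998 -0.044]
 [ 0.695  0.    -0.719]] [ 0.06  0.05 -0.7   0.06 -0.09  1.66] [ 0.00339385 -0.60205665 -0.79442325]
```

View pics/b1.png

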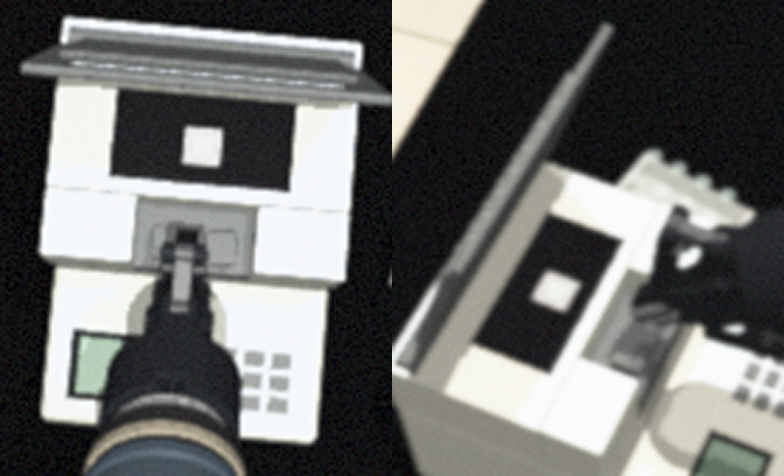

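The finger stands above the key, about 30 mm up and slightly to its left (top crop (187,240)). The lid is still on its catch. Now a fine approach.

Run:
```python
from h import *
plan(p2w([17,0,179]),tool(np.pi/4),3)
```

```text
[1, -0.005, 0.001, 0.007, -0.0, 0.01, 0.0]
[1, -0.004, 0.002, 0.008, -0.0, 0.0, 0.0]
[1, -0.005, 0.001, 0.007, -0.005, 0.008, 0.005]
end [0.6438 0.0077 0.1789]
```

Emit:
jog_arm --pt "1 -0.005 0.001 0.007 0 0.01 0" --pt "1 -0.004 0.002 0.008 0 0 0" --pt "1 -0.005 0.001 0.007 -0.005 0.008 0.005" --pt "1 0 0 0 0 0 0"

```text
time: 3.3
eef_pos: [0.6451, 0.0074, 0.1796]
ee_rot: [[0.703, -0.072, 0.707], [-0.051, -0.997, -0.051], [0.709, -0.0, -0.705]]
force: [0.2, -0.6, -0.4]
gripper_width: -0.004
```

Run:
```python
from h import *
st=manip.get_state();print(w2p(st["eef_pos"]),st["ee_rot"].round(3),st["force"])
c=manip.read_camera("top");s=manip.read_camera("scene")
a=cv2.resize(c["color"][155:255,270:370,::-1],None,fx=4,fy=4,interpolation=cv2.INTER_CUBIC)
b=cv2.resize(s["color"][100:200,270:370,::-1],None,fx=4,fy=4,interpolation=cv2.INTER_CUBIC)
cv2.imwrite("pics/b2.png",np.hstack([a,b]))
```

```text
[ 18.17294703   0.1870334  179.6475622 ] [[ 0.703 -0.072  0.707]
 [-0.051 -0.997 -0.051]
 [ 0.709 -0.    -0.705]] [ 0.17316999 -0.55708065 -0.36102284]
```

View pics/b2.png

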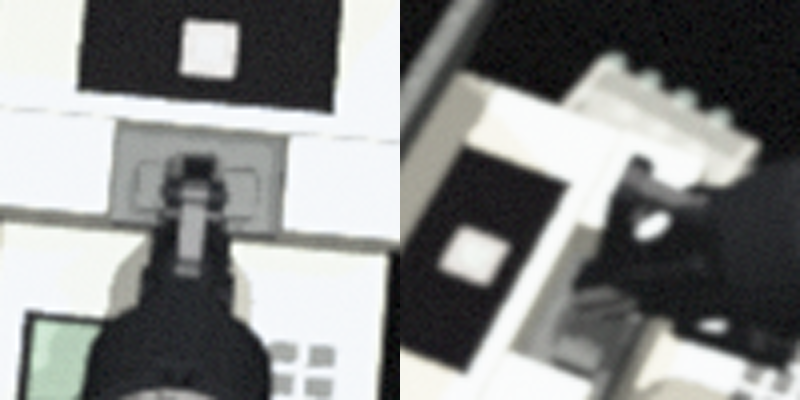

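Emit:
jog_arm --pt "1 -0.002 0 0.002 0 0 0" --pt "1 0 0 0 0 0 0"

```text
time: 3.6
eef_pos: [0.6455, 0.0075, 0.1776]
ee_rot: [[0.701, -0.071, 0.709], [-0.05, -0.997, -0.05], [0.711, -0.0, -0.703]]
force: [-0.7, 0.7, 0.5]
gripper_width: 0.001
```

Emit:
jog_arm --pt "1 -0.002 0 0.002 0 0 0" --pt "1 0 0 0 0 0 0"

```text
time: 3.8
eef_pos: [0.6452, 0.0074, 0.1742]
ee_rot: [[0.702, -0.071, 0.709], [-0.05, -0.997, -0.051], [0.711, -0.0, -0.704]]
force: [-1.1, 0.8, 0.6]
gripper_width: -0.002
```

Emit:
jog_arm --pt "1 -0.002 0 0.002 0 0 0" --pt "1 0 0 0 0 0 0"

```text
time: 4.0
eef_pos: [0.6451, 0.0074, 0.1711]
ee_rot: [[0.702, -0.071, 0.709], [-0.05, -0.997, -0.051], [0.71, -0.0, -0.704]]
force: [0.1, 0.4, -0.5]
gripper_width: -0.002
```

Emit:
jog_arm --pt "1 -0.002 0 0.002 0 0 0" --pt "1 0 0 0 0 0 0"

```text
time: 4.2
eef_pos: [0.6453, 0.0074, 0.1684]
ee_rot: [[0.702, -0.071, 0.709], [-0.05, -0.997, -0.051], [0.711, -0.0, -0.703]]
force: [-0.6, 0.6, 0.9]
gripper_width: 0.0
```

Emit:
jog_arm --pt "1 -0.002 0 0.002 0 0 0"

```text
time: 4.3
eef_pos: [0.6458, 0.0074, 0.1665]
ee_rot: [[0.701, -0.071, 0.71], [-0.05, -0.997, -0.051], [0.712, -0.0, -0.702]]
force: [-2.1, 0.4, 3.2]
gripper_width: 0.003
```

Run:
```python
from h import *
st=manip.get_state();print(w2p(st["eef_pos"]),st["force"],st["time"])
c=manip.read_camera("top");s=manip.read_camera("scene")
a=cv2.resize(c["color"][155:255,270:370,::-1],None,fx=4,fy=4,interpolation=cv2.INTER_CUBIC)
b=cv2.resize(s["color"][60:200,230:370,::-1],None,fx=2.85,fy=2.857,interpolation=cv2.INTER_CUBIC)
b=cv2.resize(b,(400,400))
cv2.imwrite("pics/b3.png",np.hstack([a,b]))
```

```text
[ 18.77941288   0.25447168 166.46269483] [-2.14963611  0.43968843  3.21582089] 4.3
```

View pics/b3.png

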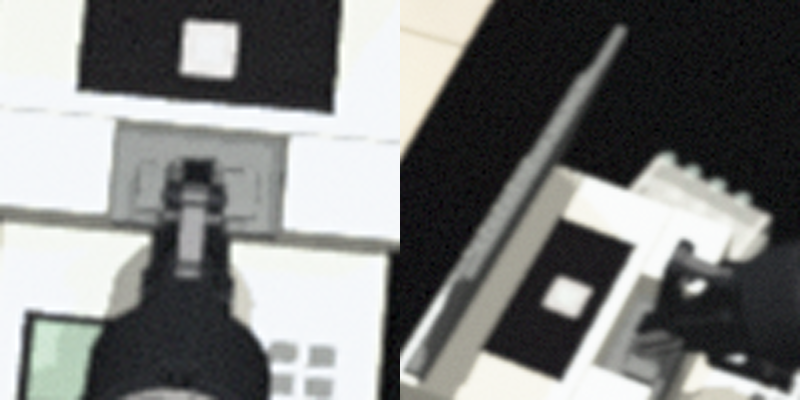

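Emit:
jog_arm --pt "1 -0.003 0 0.002 0 0 0"

```text
time: 4.5
eef_pos: [0.6453, 0.0075, 0.1632]
ee_rot: [[0.7, -0.072, 0.71], [-0.051, -0.997, -0.051], [0.712, -0.0, -0.702]]
force: [1.1, 0.5, 3.1]
gripper_width: -0.003
```

Run:
```python
from h import *
c=manip.read_camera("top");print(manip.get_state()["force"])
a=cv2.imread("pics/top0.png")[100:240,250:400]
b=c["color"][100:240,250:400,::-1]
cv2.imwrite("pics/b4.png",cv2.resize(np.hstack([a,b]),None,fx=2.6,fy=2.6))
```

```text
[ 2.24703062 -0.25458944  3.38246594]
```

View pics/b4.png

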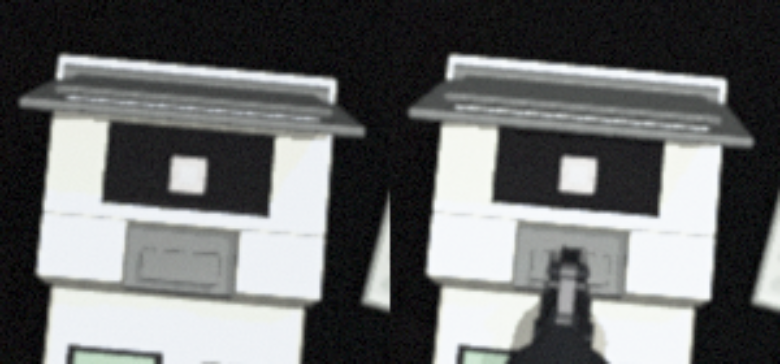

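The lip has moved forward about 3 px, so the lid is free and falling slowly. I'll give the key a little more press, then retreat along the tool axis to the catch pose.

Emit:
jog_arm --pt "1 -0.002 0 0.002 0 0 0" --pt "1 0.004 0 -0.013 0 0 0" --pt "1 0.004 0 -0.014 0 0 0" --pt "1 0.004 0 -0.013 0 0 0" --pt "1 0.004 0 -0.014 0 0 0" --pt "1 0.003 0 -0.013 0 0 0"

```text
time: 5.15
eef_pos: [0.6099, 0.0099, 0.22]
ee_rot: [[0.702, -0.071, 0.708], [-0.05, -0.997, -0.051], [0.71, -0.0, -0.704]]
force: [0.3, 0.4, 0.7]
gripper_width: -0.0
```

Run:
```python
from h import *
c=manip.read_camera("top");st=manip.get_state();print(st["force"],w2p(st["eef_pos"]),st["time"])
a=cv2.imread("pics/top0.png")[100:240,250:400]
b=c["color"][100:240,250:400,::-1]
cv2.imwrite("pics/b5.png",cv2.resize(np.hstack([a,b]),None,fx=2.6,fy=2.6))
```

```text
[-1.14697887  0.03393668  1.4157959 ] [-17.25130937   0.25349019 222.00806437] 5.2
```

View pics/b5.png

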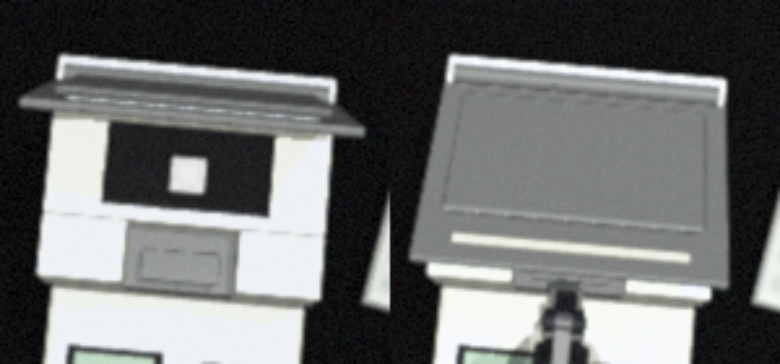

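```bash
cat >> h.py <<'E'
def lippt(f,top=0): return p2w([135-163*np.cos(f)-top*np.sin(-f)*0,0,172+163*np.sin(f)])
E
python3 - <<'E'
from h import *
c=dict(np.load('x.npz')) if 0 else None
st=manip.get_state();print(st["time"])
# calibration reused from the first print, no clock use
c=dict(fx=447.815,fy=447.815,cx=321.525,cy=207.596,view=np.array([[0.01537146,-0.99982594,0.01057417,-0.00846991],[-0.99458624,-0.01637617,-0.10261597,0.6466807],[0.10277127,-0.00893956,-0.99466484,0.92249422],[0,0,0,1]]))
for f in np.arange(0,1.0,.1):
    q=proj(c,lippt(f)); print(round(f,1),q.round(1),((q-[250,100])*2.6+[390,0]).round(0))
for d in (8,-12,-40): print(d,((proj(c,st["eef_pos"]+st["ee_rot"][:,2]*d/1000)-[250,100])*2.6+[390,0]).round(0))
E
```

```text
5.2
0.0 [317.2 225.8] [565. 327.]
0.1 [317.2 224.8] [565. 324.]
0.2 [317.3 222.8] [565. 319.]
0.3 [317.6 219.8] [566. 311.]
0.4 [317.9 215.8] [566. 301.]
0.5 [318.3 210.8] [567. 288.]
0.6 [318.7 204.7] [569. 272.]
0.7 [319.3 197.7] [570. 254.]
0.8 [320.  189.8] [572. 233.]
0.9 [320.7 181. ] [574. 210.]
8 [566. 298.]
-12 [565. 318.]
-40 [562. 347.]
```

Emit:
jog_arm --pt "1 0 0 0 0 0 0" --pt "1 0 0 0 0 0 0" --pt "1 0 0 0 0 0 0" --pt "1 0 0 0 0 0 0"

```text
time: 5.6
eef_pos: [0.6102, 0.0099, 0.219]
ee_rot: [[0.703, -0.071, 0.708], [-0.05, -0.997, -0.051], [0.71, -0.0, -0.705]]
force: [-1.9, 1.3, -0.6]
gripper_width: 0.004
```

Run:
```python
from h import *
c=manip.read_camera("top");s=manip.read_camera("scene");st=manip.get_state();print(st["force"],w2p(st["eef_pos"]),st["time"])
a=c["color"][100:250,250:400,::-1]
b=s["color"][60:210,230:380,::-1]
cv2.imwrite("pics/b6.png",cv2.resize(np.hstack([a,b]),None,fx=2.6,fy=2.6))
```

```text
[-3.00775945 -0.16363744 -0.93613571] [-1.66606864e+01  1.94178673e-01  2.19445373e+02] 5.7
```

View pics/b6.png

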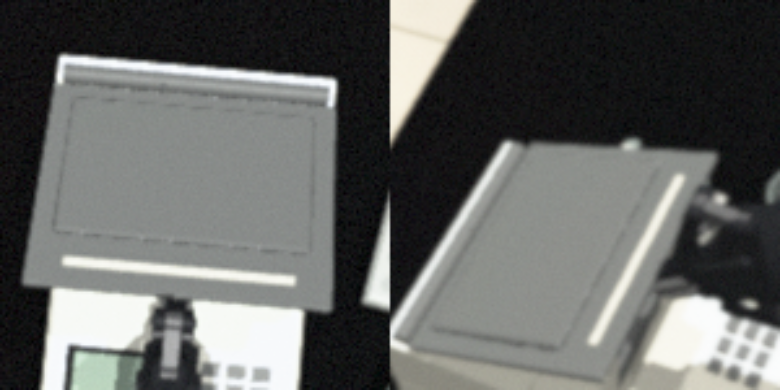

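The lid is caught: its lip rests on the finger at about (170,297) in the crop, a lid angle of about 0.43 rad. Lowering it along the lip's arc.

Emit:
jog_arm --pt "1 -0.003 0 0.002 0 0 0" --pt "1 -0.005 0 0.003 0 0 0" --pt "1 -0.006 0 0.003 0 0 0" --pt "1 -0.006 0 0.003 0 0 0" --pt "1 -0.006 0 0.003 0 0 0" --pt "1 -0.005 0 0.003 0 0 0"

```text
time: 6.3
eef_pos: [0.6006, 0.0106, 0.1855]
ee_rot: [[0.702, -0.071, 0.709], [-0.05, -0.997, -0.051], [0.711, -0.0, -0.703]]
force: [-0.1, 0.4, -1.2]
gripper_width: -0.002
```

Run:
```python
from h import *
c=manip.read_camera("top");s=manip.read_camera("scene");st=manip.get_state();print(st["force"],w2p(st["eef_pos"]),st["time"])
a=c["color"][100:250,250:400,::-1]
b=s["color"][60:210,230:380,::-1]
cv2.imwrite("pics/b7.png",cv2.resize(np.hstack([a,b]),None,fx=2.6,fy=2.6))
```

```text
[-1.75225976  0.62080541 -1.50145346] [-26.99424013   0.18719677 184.82639139] 6.4
```

View pics/b7.png

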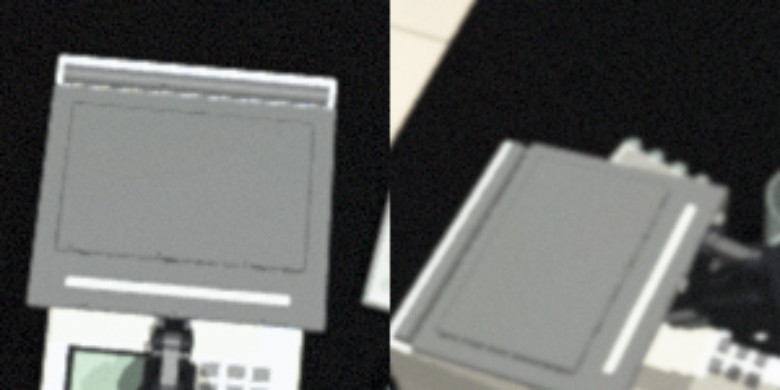

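Emit:
jog_arm --pt "1 -0.004 0 0.002 0 0 0" --pt "1 -0.004 0 0.002 0 0 0" --pt "1 -0.003 0 0.003 0 0 0" --pt "1 -0.003 0 0.003 0 0 0" --pt "1 -0.003 0 0.003 0 0 0" --pt "1 -0.003 0 0.003 0 0 0"

```text
time: 7.0
eef_pos: [0.5972, 0.0109, 0.1594]
ee_rot: [[0.703, -0.071, 0.708], [-0.05, -0.997, -0.05], [0.709, -0.0, -0.705]]
force: [-6.7, 0.1, -1.4]
gripper_width: -0.002
```

Run:
```python
from h import *
c=manip.read_camera("top");s=manip.read_camera("scene");st=manip.get_state();print(st["force"],w2p(st["eef_pos"]),st["time"])
a=c["color"][100:250,250:400,::-1]
b=s["color"][60:210,230:380,::-1]
cv2.imwrite("pics/b8.png",cv2.resize(np.hstack([a,b]),None,fx=2.6,fy=2.6))
```

```text
[-6.04049858  0.79117851 -0.63554012] [-29.99799805   0.24027442 159.04429498] 7.1
```

View pics/b8.png

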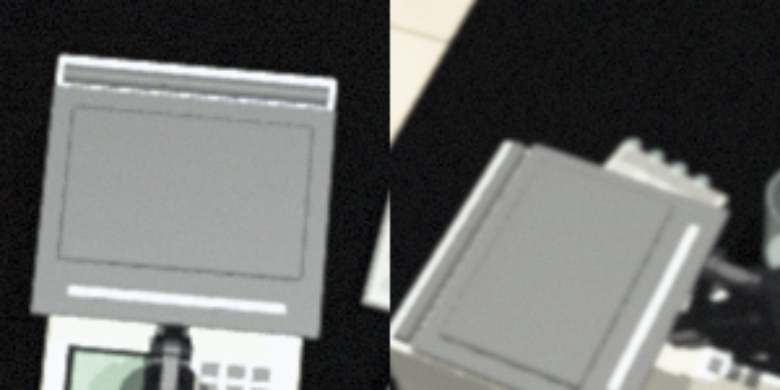

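Run:
```python
import cv2,numpy as np
a=cv2.imread("pics/b8.png")
l=a[270:370,10:110];r=a[290:390,270:370];s=a[170:270,660:760]
cv2.imwrite("pics/z8.png",cv2.resize(np.hstack([l,r,s]),None,fx=2.6,fy=2.6))
```

```text
(no output)
```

View pics/z8.png

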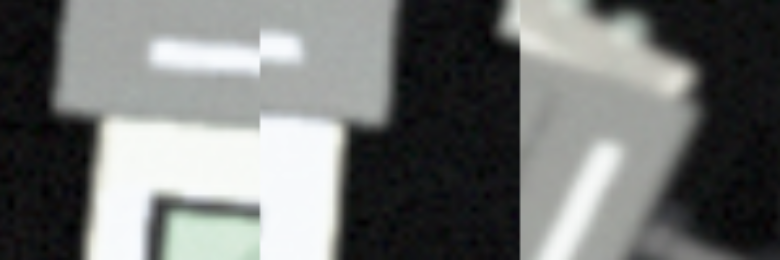

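```bash
cat >> h.py <<'E'
CT=dict(fx=447.815,fy=447.815,cx=321.525,cy=207.596,view=np.array([[0.01537146,-0.99982594,0.01057417,-0.00846991],[-0.99458624,-0.01637617,-0.10261597,0.6466807],[0.10277127,-0.00893956,-0.99466484,0.92249422],[0,0,0,1]]))
CS=dict(fx=461.186,fy=461.186,cx=320.034,cy=195.451,view=np.array([[-0.94109258,-0.33789108,0.01320498,0.60347077],[-0.30071592,0.81841642,-0.48965753,0.23171441],[0.15464374,-0.46478402,-0.87181485,0.92223167],[0,0,0,1]]))
def lc(f,y,up): return p2w([135-163*np.cos(f)+up*np.sin(f),y,172+163*np.sin(f)+up*np.cos(f)])
E
python3 - <<'E'
from h import *
for f in (0,.05,.1,.15,.2):
    for up in (0,6):
        print(f,up,*[((proj(CT,lc(f,y,up))-[250,100])*2.6).round(0) for y in(100,-100)],((proj(CS,lc(f,-100,up))-[230,60])*2.6+[390,0]).round(0))
E
```

```text
0 0 [ 32. 315.] [317. 339.] [728. 215.]
0 6 [ 31. 314.] [318. 339.] [729. 210.]
0.05 0 [ 30. 313.] [319. 339.] [729. 208.]
0.05 6 [ 29. 312.] [320. 338.] [730. 204.]
0.1 0 [ 29. 312.] [320. 337.] [729. 202.]
0.1 6 [ 28. 310.] [321. 336.] [729. 197.]
0.15 0 [ 28. 309.] [322. 335.] [729. 195.]
0.15 6 [ 27. 307.] [323. 333.] [729. 189.]
0.2 0 [ 27. 306.] [324. 332.] [728. 187.]
0.2 6 [ 26. 304.] [325. 330.] [727. 182.]
```

Corner pixels in both views put the lid angle at about 0.03 rad, so the lid is nearly shut. The x force shows the lip rubbing on the slanted finger. I'll keep going in small steps, easing back slightly.

Emit:
jog_arm --pt "1 -0.002 0 0.001 0 0 0" --pt "1 -0.002 0 0.001 0 0 0"

```text
time: 7.3
eef_pos: [0.5968, 0.0109, 0.1564]
ee_rot: [[0.701, -0.071, 0.709], [-0.05, -0.997, -0.051], [0.711, -0.0, -0.703]]
force: [-1.6, -0.3, -1.1]
gripper_width: -0.005
```

Emit:
jog_arm --pt "1 -0.002 0 0.001 0 0 0" --pt "1 -0.002 0 0.001 0 0 0"

```text
time: 7.5
eef_pos: [0.5963, 0.011, 0.1531]
ee_rot: [[0.7, -0.072, 0.711], [-0.051, -0.997, -0.051], [0.713, -0.001, -0.702]]
force: [-0.4, 0.3, -0.4]
gripper_width: -0.001
```

```bash
cat > look.py <<'E'
from h import *
import sys
c=manip.read_camera("top");s=manip.read_camera("scene");st=manip.get_state();print(st["force"].round(1),w2p(st["eef_pos"]).round(1),st["time"])
a=c["color"][100:250,250:400,::-1]
b=s["color"][60:210,230:380,::-1]
a=cv2.resize(np.hstack([a,b]),None,fx=2.6,fy=2.6)
l=a[270:370,10:110];r=a[290:390,270:370];s=a[170:270,660:760]
b=cv2.resize(np.hstack([l,r,s]),None,fx=2.6,fy=2.6)[:200]
cv2.imwrite("pics/"+sys.argv[1],np.vstack([a,b[:,:780]]))
E
python3 look.py b9.png
```

```text
[-0.2  0.2  0.4] [-31.2   0.3 152.6] 7.6
```

View pics/b9.png

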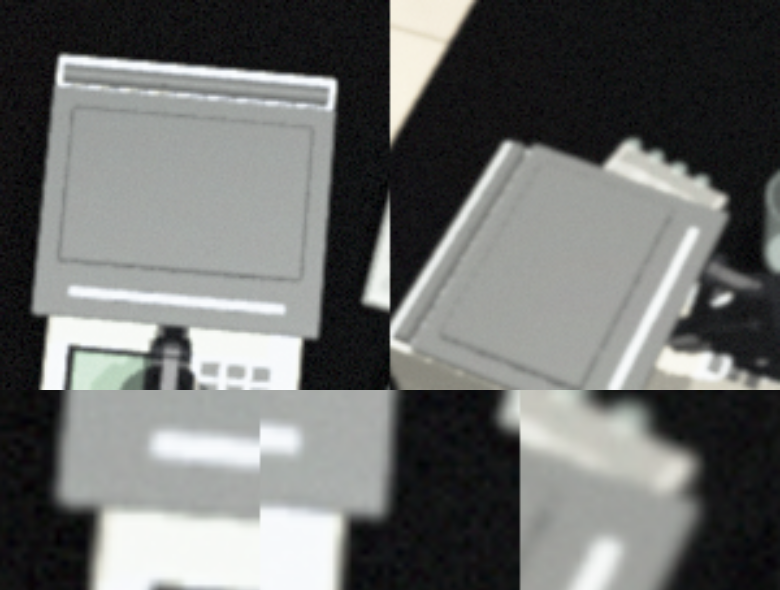

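Forces are now near zero and the corners match angle 0, so the lid is shut. Next I move down, back and out.

Emit:
jog_arm --pt "1 -0.004 0 0.003 0 0 0" --pt "1 -0.004 0 0.003 0 0 0" --pt "1 -0.004 0 0.003 0 0 0" --pt "1 -0.007 0 -0.007 0 0 0" --pt "1 -0.014 0 -0.014 0 0 0" --pt "1 -0.021 0 -0.021 0 0 0" --pt "1 -0.021 0 -0.021 0 0 0" --pt "1 0 0 -0.03 0 0 0" --pt "1 0 0 -0.03 0 0 0" --pt "1 0 0 0 0 0 0"

```text
time: 8.6
eef_pos: [0.4605, 0.0207, 0.1815]
ee_rot: [[0.699, -0.071, 0.712], [-0.05, -0.997, -0.05], [0.714, -0.001, -0.7]]
force: [0.0, 0.6, 0.2]
gripper_width: -0.002
```

```bash
python3 look.py b10.png
python3 - <<'E'
from h import *
cv2.imwrite("pics/t10.png",manip.read_camera("top")["color"][:,:,::-1])
E
```

```text
[-0.1  0.2 -0. ] [-165.3    0.5  180.2] 8.7
```

View pics/b10.png

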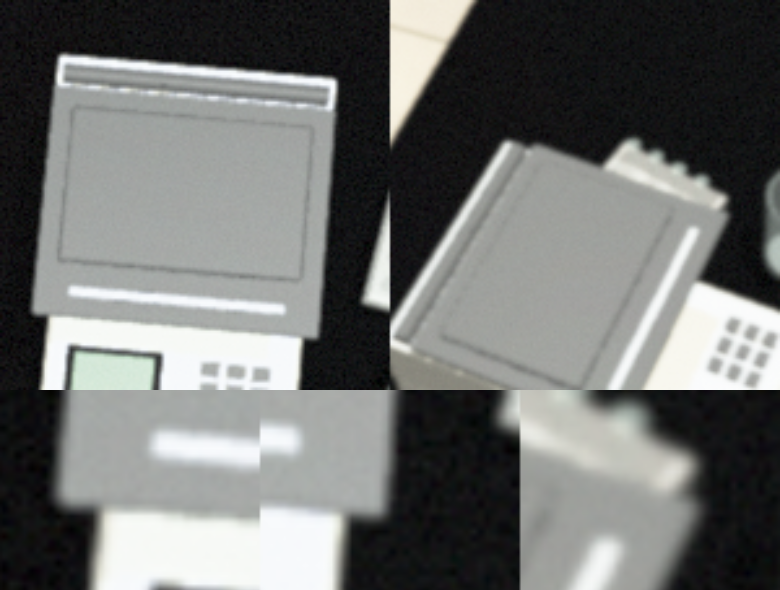

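View pics/t10.png

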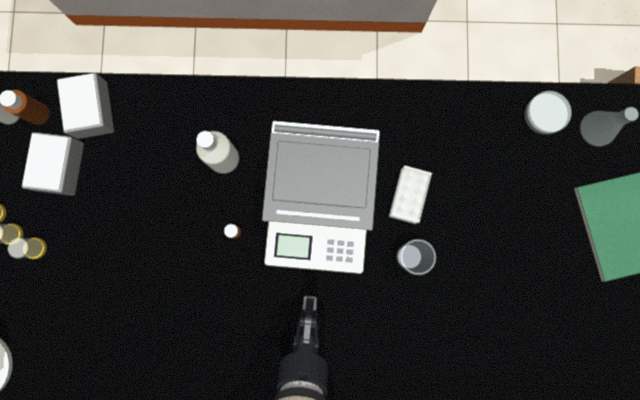

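The lid lies flat and shut: its corners at (31,314) and (319,338) in the crop did not move when the finger was withdrawn. The hand is clear at top px (310,300). The bottle, vial, rack and beaker are at their starting pixels.

```bash
python3 -c "
from cell import manip
print(manip.job_done())"
```

```text
the job is handed in; nothing more can be done
None
```

The lid is shut and the job is handed in. I pressed the release key with the closed, slanted fingers and drew back. The falling lid landed on the back of a finger at about 0.4 rad. I lowered it along the lip's arc until the finger carried no load, then moved down and out, finishing at about 8.7 s of the 40 s allowed.

**Last checks:**
- **Lid:** the corner pixels in both views match a lid angle of about 0, good to roughly ±0.02–0.03 rad, and did not move when the finger was withdrawn.
- **Hand:** it is clear, with force readings near zero.
- **Bystanders:** the bottle, vial, rack and beaker are at the same pixels as at the start.

**Not measured or unexpected:**
- **Key:** the shut lid hides it, so I did not see that it came back up. Nothing was pressing on it.
- **Lid speed:** I did not measure it. The slow approach, at about 2–4 mm per row, is my only evidence that it did not slam.
- **Rubbing:** near the end the lip rubbed on the finger with about 6 N sideways, which eased off as I backed away.
- **Lid angle estimates:** my quick readings while lowering came out a little higher than the corner measurement that followed.

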